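# Set the stop turret and run a carton up to the stop

## Robot

A 6-joint arm with a two-finger parallel gripper is mounted at the origin on a cart in front of the work surface, level with it; the furniture and walls round the work are solid. World frame = base frame: x ahead of the robot, y to its left, z up, the work surface at z = 0. Lengths are in m, angles in degrees, forces in N, time in s.
With the tool pointing down it reaches from about 0.325 to 1 m from the base axis. Payload 5.1 kg.
Tool frame: the origin (TCP) lies midway between the tips of the shut fingers; the grasp point (between the pads) lies 19 mm behind it; z points along the fingers, y is the line along which they close (so a half turn about z gives the same grasp; the last joint's range is limited). The gripper opens to 85 mm and grips with 20 to 120 N. Pads are 22 mm wide; open, the fingers measure 114 mm over their backs; the gripper's body (76 mm by 85 mm) begins 54 mm behind the grasp point. The pads swing forward as they close: fully open they stand 13 mm farther back than shut.
Start: joints at [-69.649, 7.093, 94.555, -0, 78.352, -4.733], TCP at [0.276, -0.589, 0.231] pointing down, gripper open.
Joint ranges: [-149.61, 149.61], [-58.7, 133.49], [1.44, 155.28], [-77.14, 257.14], [18.33, 153.61], [-166.67, 166.67]. Speed limits (degrees/s): [147.25, 147.25, 180, 180, 180, 180].

## Interface

Orientations are given as [roll, pitch, yaw] about the fixed x, y, z axes, in that order (R = Rz(yaw) Ry(pitch) Rx(roll)).
In Python, from rig import telemetry, imaging, job gives the robot as it stands.
- The arm moves only by the tool servo_tool, never from a script. Its argument "commands" is text: rows parted by semicolons, each of 5 numbers parted by spaces: the shift along the tool's x, y, z in m, then the turn about the tool's z in rad, then the opening, from 0 (shut) to 1 (fully open). A call has 1 to 8 rows; each row shifts and turns the commanded pose from where the row before left it, along the tool's axes as they then stand; what a row does not reach is not made up. A row lasts 1/10 s, in which the tool goes at most 50 mm and 8.59 degrees, less where a joint would pass 70% of its speed; a pose out of reach is approached as far as the arm can. A call is refused whole if a number of a shift passes 0.05 or a number of a turn 0.15, either way. A call with a gripper value outside its range is refused whole. The fingers move at their own pace and stop on an object; "squeeze" is the grip in N (left out, the last holds). Time passes only in rows, so rows that do not move let the fingers close. It gives the time, the measured TCP pose, the force, the opening and the grip force at its end, in the units of the state.
- telemetry.read_state(): the state, without advancing time (a new reading comes with each control period).
- imaging.camera(name): name is "side" or "top"; returns (picture, depth): 384x512x3 uint8, red, green, blue; 384x512 float32, m along the optical axis (not along the pixel's ray), 0 where there is no reading.
- imaging.camera_info(name): a dict with "fx", "fy", "cx", "cy" (pixels), "R" (3x3) and "t" (3): a world point X has camera coordinates R X + t. Camera axes: x right, y down, z forward; pixel columns grow to the right and rows downward; lengths in m; the calibration is good to about 2 mm. A picture is of the moment at which its call begins. camera_info takes no time and is no camera call.
- job.close_job(): hands the job in; it is judged then, once.
The state is a dict: "t": time; "joint_pos": joint angles; "qd": joint speeds; "effort": joint torques, N m; "position": TCP position; "orientation": TCP orientation; "ft_force": force on the tool from outside, world axes, zero at the start; "moment": the same for the moment, N m; "finger_gap": finger opening in m; "grip_force": force on a finger pad.
Only numpy, scipy, OpenCV 4.12 (cv2) and the standard library are available. Lean on these libraries where they do the work, as an engineer would, in place of code of your own. Each camera call takes 0.05 s, during which the arm holds its last target. There are 200 camera calls.

## Task

On the labelling jig, push the upright tab with your fingertips to turn the stop turret until its longest stop arm points straight down the lane at the carton. Then push the carton along the lane until it rests against the end of that arm. Only push: do not pinch the tab, do not lift or tip the carton, leave the other things on the table as they stand, and finish clear of everything.

Things in the scene. Friction and masses are not known exactly. Their poses are not given: they have to be found in the camera images.
- jig: Labelling jig, fixed: grey board 390x190x8 mm. Origin on its underside on the lane's centre line; x along the lane towards the turret, y across, z up. Board: x -200 to +190 mm, y +-95 mm. Lane between two fences (14 mm thick, tops 22 mm above the table): 84 mm wide, x -190 to 0 mm, open at both ends and above. Turret axis at x = +100 mm, y = 0.
- turret_axis (a point): Point on the turret's upright axis, 64 mm above the table, fixed to the jig. Turret: hub of 30 mm radius, top 41 mm above the table (nut in the middle 46 mm), and four level stop arms (14 mm wide, flat end pads 24 mm wide, 26 to 40 mm above the table) a quarter turn apart, reaching 85, 61, 73, 49 mm from the axis, anticlockwise seen from above.
- turret (a joint): Turret angle, rad, growing anticlockwise seen from above. 0 or any whole turn (2 pi): longest arm points straight down the lane at the carton. Turns endlessly both ways without clicks; friction (0.15 N m, about 3.5 N at the tab) keeps it where it is left. It starts 0.8 rad or more away from the set position, either way.
- long_tip (a point): Centre of the end pad of the longest arm, 85 mm from the axis, 33 mm above the table; turns with the turret.
- tab (a point): Middle of the upright tab, 44 mm from the axis, 56 mm above the table; turns with the turret, 135 degrees anticlockwise (from above) from the longest arm. The only part standing up: 22 mm wide radially, 12 mm thick, 40 to 74 mm above the table, black pads (turret_c12, turret_c13) on its two pushing faces. A fingertip 48 mm or more above the table passes over hub and arms.
- carton: Filled tea carton, loose (95 to 190 g), 78 mm wide, 117 mm long, 58 mm high, in the lane on the 8 mm board, length along the lane, 45 to 75 mm short of where the longest arm ends when set. Origin at the centre of its underside; y points along the lane to the turret, z up. 3 mm to spare at each fence; slides easily (under 2 N).
- carton_front (a point): Centre of the carton's end face towards the turret, 37 mm above the table.
- carton_back (a point): Centre of the carton's end face away from the turret, the face to push, 37 mm above the table.
- rubber_stamp: Bystander, loose: wooden rubber stamp standing upright, 26x52 mm, 70 mm high. Origin at the centre of its underside.
- glue_stick: Bystander, loose: glue stick standing upright, 25 mm across, 95 mm high. Origin at the centre of its underside.
- tape_roll: Bystander, loose: roll of brown tape lying flat, 96 mm across, 25 mm high. Origin at the centre of its underside.
- marker_pen: Bystander, loose: marker pen lying down, 135 mm long, 16 mm thick. Origin at the centre of its underside.
- pouch: Bystander, loose: foil pouch lying flat, 100x62x25 mm. Origin at the centre of its underside.
- spare_carton: Bystander, loose: a second filled carton, 78x117x58 mm, standing by itself on the table away from the jig. Origin at the centre of its underside.
There are look-alikes about, which are no part of the job. Leave any orange or yellow look-alike of the carton alone.

How it is judged:
By the outcome, as a careful person would: the job done as asked, in the order asked, and still so for the second after the job is handed in, with the robot touching nothing.
It also fails if it takes over 54 s, if anything falls off the work surface, if the arm or the gripper's body presses on something with over 40 N, if the wrist force passes 120 N, or if a joint passes its speed limit or range.

## Working session

There is one attempt and no reset: what is moved stays moved. The work goes in short steps, Python scripts to look and compute and a tool call to move; the robot and the scene stay as the last step left them, time stands still between calls to the robot, and variables do not carry over. Pictures are saved under pics/ and viewed, at most 10 in all, crops included, and the job is handed in when it is done.

Besides the shell and the picture viewer there is one more tool, called after "Call:" as name(argument=value, ...), one argument or row to a line, values as JSON. servo_tool: Moves the arm, as the interface text tells. Its arguments: {"type":"object","properties":{"commands":{"type":"string"},"squeeze":{"type":"number"}},"required":["commands"]}

```bash
mkdir -p pics; python3 - <<'E'
from rig import telemetry, imaging
import cv2,numpy as np
for n in("top","side"):
    p,d=imaging.camera(n); np.savez(f"{n}0.npz",p=p,d=d)
    cv2.imwrite(f"pics/{n}0.png",cv2.resize(p[:,:,::-1],(800,600)))
    i=imaging.camera_info(n); print(n,{k:np.round(v,3).tolist() for k,v in i.items()})
print(telemetry.read_state())
E
```

```text
top {'fx': 493.702, 'fy': 493.702, 'cx': 257.791, 'cy': 193.366, 'R': [[-0.021, -1.0, -0.018], [-0.996, 0.023, -0.088], [0.088, 0.016, -0.996]], 't': [0.035, 0.532, 1.593]}
side {'fx': 383.449, 'fy': 383.449, 'cx': 249.576, 'cy': 184.622, 'R': [[-0.925, 0.379, -0.012], [0.249, 0.581, -0.775], [-0.287, -0.72, -0.632]], 't': [0.497, -0.097, 1.428]}
{'t': 0.1, 'joint_pos': array([-6.96483819e+01,  7.12957047e+00,  9.46245620e+01,  7.87615685e-04,
        7.83527762e+01, -4.73204240e+00]), 'qd': array([-0.03841612, -0.19515092, -0.30942882, -0.04449497, -0.14220226,
       -0.04124845]), 'effort': array([ 6.69090768e-04, -4.24932718e+01, -3.66654146e+01,  1.77456343e-05,
        3.95990268e-03,  1.62599730e-05]), 'position': array([ 0.27535543, -0.58819559,  0.23019557]), 'orientation': array([-1.79893519e+02, -9.58799613e-03,  2.50834918e+01]), 'ft_force': array([-0.31793805, -0.72597258,  0.46746774]), 'moment': array([-0.01114474, -0.00847418,  0.00022726]), 'grip_force': 0.0, 'finger_gap': 0.08531100842172794}
```

View pics/top0.png

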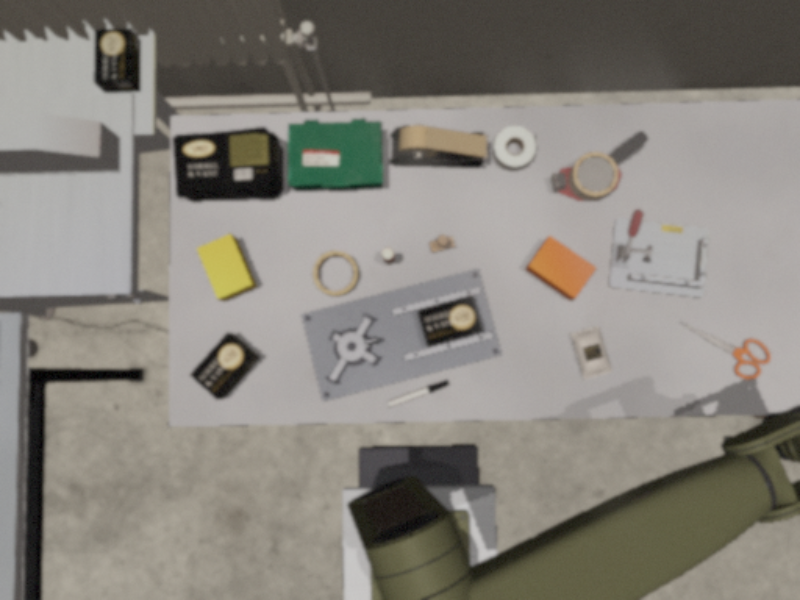

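View pics/side0.png

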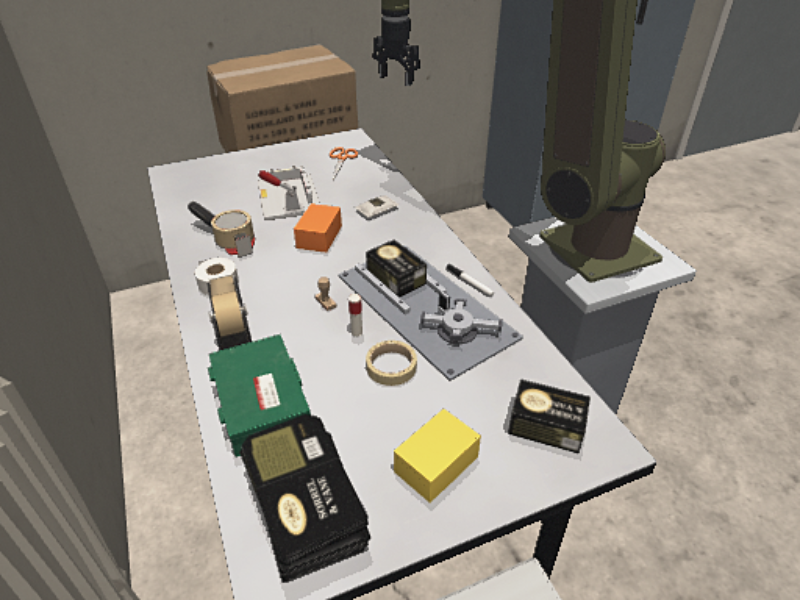

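The top view (800x600) shows the jig at about (402,333), the turret at (352,346) and the tab near (378,347). Three things look like the carton:
- black (450,320), in the lane between the fences
- black (226,366), loose on the table, so it is the spare
- yellow (226,266) and orange (560,268) look-alikes

The one in the lane at (450,320) is the one meant. Next I'll measure and confirm it in a crop.

```bash
cat > h.py <<'E'
import numpy as np,cv2
from rig import imaging,telemetry
def cloud(n,d):
    i=imaging.camera_info(n);R=np.array(i["R"]);t=np.array(i["t"])
    v,u=np.mgrid[:384,:512]
    c=np.stack([(u-i["cx"])/i["fx"]*d,(v-i["cy"])/i["fy"]*d,d],-1)
    return (c-t)@R   # R^T (c-t)
def ray(n,px,z):
    i=imaging.camera_info(n);R=np.array(i["R"]);t=np.array(i["t"])
    px=np.atleast_2d(px).astype(float)
    r=np.c_[(px[:,0]-i["cx"])/i["fx"],(px[:,1]-i["cy"])/i["fy"],np.ones(len(px))]@R
    o=-R.T@t; return o+r*((z-o[2])/r[:,2])[:,None]
def proj(n,X):
    i=imaging.camera_info(n);c=np.atleast_2d(X)@np.array(i["R"]).T+np.array(i["t"])
    return np.c_[c[:,0]/c[:,2]*i["fx"]+i["cx"],c[:,1]/c[:,2]*i["fy"]+i["cy"]]
E
python3 - <<'E'
from h import *
D=np.load("top0.npz");p,d=D["p"],D["d"];P=cloud("top",d)
hsv=cv2.cvtColor(p,cv2.COLOR_RGB2HSV)
print("px board",p[235,215],"table",p[150,250],"fence",p[190,270], "z board",P[235,215],"z table",P[170,250])
m=((p.mean(2)<150)&(p.mean(2)>85)&(hsv[...,1]<70)).astype(np.uint8)
roi=np.zeros_like(m);roi[165:262,185:330]=1;m&=roi
m=cv2.morphologyEx(m,cv2.MORPH_OPEN,np.ones((3,3)))
c=max(cv2.findContours(m,0,2)[0],key=cv2.contourArea)
b=cv2.boxPoints(cv2.minAreaRect(c));W=ray("top",b,0.008);print("box",b,W)
print(np.linalg.norm(np.diff(W,axis=0),axis=1))
cv2.imwrite("pics/crop0.png",cv2.resize(p[165:262,180:330,::-1],(750,485),interpolation=2))
E
```

```text
px board [171 169 169] table [180 176 174] fence [138 135 138] z board [0.39986055 0.16435136 0.03763473] z table [0.61360041 0.04828603 0.00123304]
box [[191.8907  200.82013]
 [306.28882 171.02896]
 [320.8529  226.95499]
 [206.45477 256.74615]] [[ 0.51443307  0.2425284   0.008     ]
 [ 0.60477984 -0.13842672  0.008     ]
 [ 0.41887653 -0.18054673  0.008     ]
 [ 0.32966895  0.19646726  0.008     ]]
[0.39152183 0.19061515 0.38742424]
```

View pics/crop0.png

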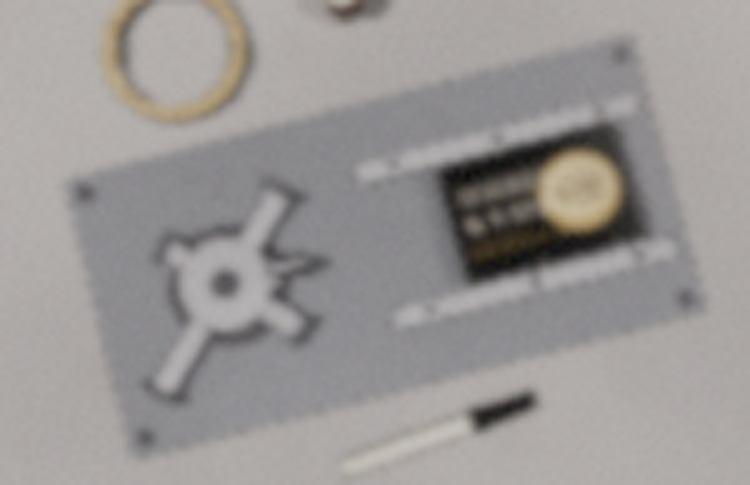

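The crop confirms it: the carton at crop (545,205) sits between the fences. The longest arm points lower-left, with its end at (165,385), and the tab is at (295,265), 135° anticlockwise from that arm. The fitted board measures 391x190 mm, which matches.

```bash
cat >> h.py <<'E'
def jig():
    W=np.load("box.npy");ex=(W[0]-W[1]+W[3]-W[2])[:2];ex/=np.linalg.norm(ex)
    ey=np.array([-ex[1],ex[0]]);c=W[:,:2].mean(0)+.005*ex
    return c,ex,ey
def tojig(X):
    c,ex,ey=jig();q=X[...,:2]-c;return np.stack([q@ex,q@ey,X[...,2]],-1)
def toworld(x,y):
    c,ex,ey=jig();return c+x*ex+y*ey
def arms(p):
    # bright arms in jig frame, rays onto z=.04
    v,u=np.mgrid[:384,:512];X=tojig(ray("top",np.c_[u.ravel(),v.ravel()],.04)).reshape(384,512,3)
    a=np.hypot(X[...,0]-.1,X[...,1]);m=(a<.095)&(p.mean(2)>152)
    th=np.degrees(np.arctan2(X[...,1],X[...,0]-.1))
    return m,a,th,X
E
python3 - <<'E'
from h import *
D=np.load("top0.npz");p,d=D["p"],D["d"]
b=np.array([[191.8907,200.82013],[306.28882,171.02896],[320.8529,226.95499],[206.45477,256.74615]])
np.save("box.npy",ray("top",b,.008))
c,ex,ey=jig();print("origin",c,"yaw",np.degrees(np.arctan2(ex[1],ex[0])),"axis",toworld(.1,0))
m,a,th,X=arms(p)
h,e=np.histogram(th[m&(a>.034)],bins=36,range=(-180,180));print(list(zip(e[:-1].astype(int),h)))
s=m&(a>.034); 
# hub centre check
n,l,st,ce=cv2.connectedComponentsWithStats(s.astype(np.uint8))
for k in range(1,n):
    if st[k,4]>8:
        q=l==k;print(st[k,4],"th",np.degrees(np.arctan2(X[q][:,1].mean(),X[q][:,0].mean()-.1)),"rmax",a[q].max(),ce[k])
hub=m&(a<.03);print("hub centroid jig",X[hub].mean(0))
dark=(p.mean(2)<85);q=tojig(ray("top",np.argwhere(dark)[:,::-1],.066));q=q[(abs(q[:,1])<.045)&(q[:,0]>-.19)&(q[:,0]<.05)]
print("carton x",np.percentile(q[:,0],[1,99]),"y",np.percentile(q[:,1],[1,99]))
E
```

```text
origin [0.46578705 0.03487091] yaw 103.32706052473998 axis [0.44273612 0.13217792]
[(np.int64(-180), np.int64(0)), (np.int64(-170), np.int64(0)), (np.int64(-160), np.int64(0)), (np.int64(-150), np.int64(3)), (np.int64(-140), np.int64(25)), (np.int64(-130), np.int64(7)), (np.int64(-120), np.int64(0)), (np.int64(-110), np.int64(0)), (np.int64(-100), np.int64(4)), (np.int64(-90), np.int64(5)), (np.int64(-80), np.int64(0)), (np.int64(-70), np.int64(0)), (np.int64(-60), np.int64(1)), (np.int64(-50), np.int64(4)), (np.int64(-40), np.int64(1)), (np.int64(-30), np.int64(3)), (np.int64(-20), np.int64(11)), (np.int64(-10), np.int64(17)), (np.int64(0), np.int64(12)), (np.int64(10), np.int64(7)), (np.int64(20), np.int64(1)), (np.int64(30), np.int64(10)), (np.int64(40), np.int64(40)), (np.int64(50), np.int64(2)), (np.int64(60), np.int64(0)), (np.int64(70), np.int64(0)), (np.int64(80), np.int64(2)), (np.int64(90), np.int64(3)), (np.int64(100), np.int64(0)), (np.int64(110), np.int64(0)), (np.int64(120), np.int64(5)), (np.int64(130), np.int64(14)), (np.int64(140), np.int64(2)), (np.int64(150), np.int64(0)), (np.int64(160), np.int64(0)), (np.int64(170), np.int64(0))]
9 th -88.68626643943067 rmax 0.09496483291378713 [217.         193.77777778]
35 th -134.27452476284242 rmax 0.0654540258156918 [232.31428571 208.2       ]
50 th -3.208110933016886 rmax 0.0949914912348985 [197.52 226.94]
21 th 134.06494404765294 rmax 0.05232877512816547 [236.04761905 228.42857143]
52 th 43.90314347305762 rmax 0.07745134358168358 [215.65384615 236.07692308]
hub centroid jig [0.10036237 0.00012746 0.04      ]
carton x [-0.16665163 -0.05068495] y [-0.03549628  0.03899212]
```

Call:
servo_tool(
  commands="0 0 0 0.107 0; 0 0 0 0.107 0; 0.019 -0.041 0 0 0; 0.019 -0.041 0 0 0; 0.019 -0.041 0 0 0; 0.019 -0.041 0 0 0; 0.019 -0.041 0 0 0; 0.019 -0.041 0 0 0",
)

```text
t: 0.9
position: [0.3319, -0.3216, 0.2307]
orientation: [-180.0, 0.0, 12.8]
ft_force: [0.4, -0.1, 1.1]
finger_gap: 0.0
grip_force: 0.0
```

Call:
servo_tool(
  commands="0.019 -0.041 0 0 0; 0.019 -0.041 0 0 0; 0.019 -0.041 0 0 0; 0.019 -0.041 0 0 0; 0.019 -0.041 0 0 0; 0.019 -0.041 0 0 0; 0.019 -0.041 0 0 0; 0 0 0 0 0",
)

```text
t: 1.7
position: [0.3981, -0.0097, 0.231]
orientation: [-179.9, -0.0, 13.3]
ft_force: [0.5, -1.0, -0.5]
finger_gap: 0.0
grip_force: 0.0
```

```bash
cat >> h.py <<'E'
def togo(target,yaw):
    s=telemetry.read_state();P=s["position"];o=s["orientation"];y=np.radians(o[2])
    d=np.array(target)-P;print("t",s["t"],"P",P.round(4),"ori",o.round(2),"F",s["ft_force"].round(1),"gap",round(s["finger_gap"],4))
    print("tool shift",(d[0]*np.cos(y)+d[1]*np.sin(y)).round(4),(d[0]*np.sin(y)-d[1]*np.cos(y)).round(4),(-d[2]).round(4),"turn",round(-np.radians(yaw-o[2]),3))
E
python3 -c "
from h import *
togo([.4164,.0811,.052],12.8)"
```

```text
t 1.7 P [ 0.3981 -0.0097  0.231 ] ori [-1.7991e+02 -1.0000e-02  1.3320e+01] F [ 0.5 -1.  -0.5] gap 0.0
tool shift 0.0388 -0.0842 0.179 turn 0.009
```

Call:
servo_tool(
  commands="0.013 -0.028 0 0 0; 0.013 -0.028 0 0 0; 0.013 -0.028 0 0 0; 0 0 0.045 0 0; 0 0 0.045 0 0; 0 0 0.045 0 0; 0 0 0 0 0; 0 0 0 0 0",
)

```text
t: 2.5
position: [0.4172, 0.0757, 0.0963]
orientation: [-180.0, 0.1, 12.8]
ft_force: [0.5, -0.1, 1.3]
finger_gap: -0.0001
grip_force: 0.0
```

```bash
python3 -c "
from h import *
togo([.4164,.0811,.052],12.8)
p,d=imaging.camera('side')
u=proj('side',[[.4427,.1322,.05]])[0].astype(int);print(u)
c=p[u[1]-75:u[1]+60,u[0]-90:u[0]+90,::-1];cv2.imwrite('pics/s1.png',cv2.resize(c,(800,600),interpolation=2))"
```

```text
t 2.5 P [0.4172 0.0757 0.0963] ori [-1.7999e+02  1.1000e-01  1.2770e+01] F [ 0.5 -0.1  1.3] gap -0.0001
tool shift 0.0005 -0.0054 0.0443 turn -0.001
[294 201]
```

View pics/s1.png

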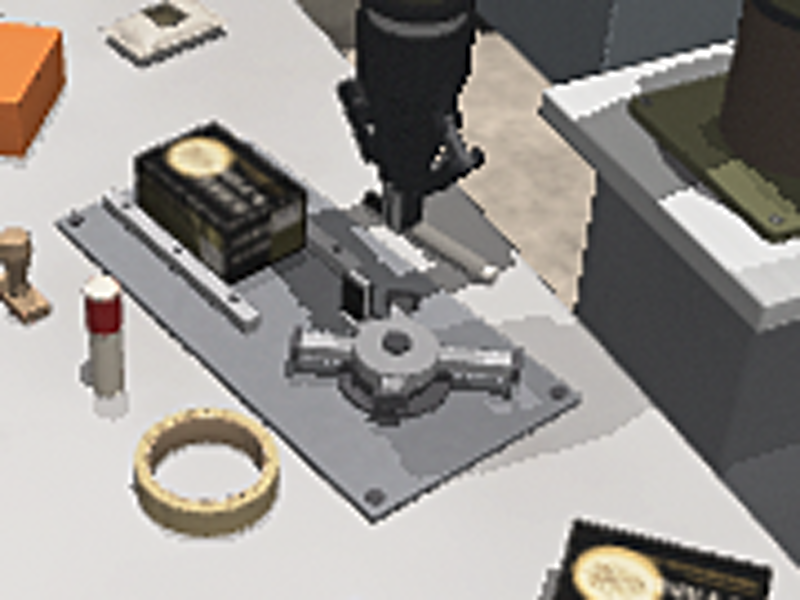

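The fingertips at (400,210) are above the robot side of the tab at (355,295), with nothing in the way. I'll descend and make contact.

Call:
servo_tool(
  commands="0 -0.005 0.022 0 0; 0 0 0.022 0 0; 0 0 0 0 0; 0.008 0 0 0 0; 0.008 0 0 0 0; 0.003 0 0 0 0; 0 0 0 0 0",
)

```text
t: 3.25
position: [0.4365, 0.0856, 0.0536]
orientation: [180.0, -0.1, 12.8]
ft_force: [-0.5, -0.3, 0.0]
finger_gap: 0.0
grip_force: 0.0
```

Call:
servo_tool(
  commands="0.0045 0.0015 0 -0.1 0; 0.0045 0.0015 0 -0.1 0; 0.0045 0.0015 0 -0.1 0; 0.0045 0.0015 0 -0.1 0; 0.0045 0.0015 0 -0.1 0; 0.0045 0.0015 0 -0.1 0",
)

```text
t: 3.85
position: [0.4625, 0.0886, 0.0525]
orientation: [179.9, 0.2, 47.5]
ft_force: [-0.9, -5.9, 0.6]
finger_gap: 0.0001
grip_force: 2.1
```

```bash
cat >> h.py <<'E'
def rel():
    s=telemetry.read_state();a=toworld(.1,0);y=np.radians(s["orientation"][2]);q=s["position"][:2]-a
    print("t",s["t"],"tcp rel axis in tool frame",(q@[np.cos(y),np.sin(y)]).round(4),(q@[np.sin(y),-np.cos(y)]).round(4),"yaw",s["orientation"].round(1),"z",s["position"][2].round(4),"F",s["ft_force"].round(1))
E
python3 -c "
from h import *
rel()"
```

```text
t 3.85 tcp rel axis in tool frame -0.0187 0.044 yaw [179.9   0.2  47.5] z 0.0525 F [-0.9 -5.9  0.6]
```

Call:
servo_tool(
  commands="0.0045 0.0015 0 -0.1 0; 0.0045 0.0015 0 -0.1 0; 0.0045 0.0015 0 -0.1 0; 0.0045 0.0015 0 -0.1 0; 0.0045 0.0015 0 -0.1 0; 0.0045 0.0015 0 -0.1 0; 0.0045 0.0015 0 -0.1 0",
)

```text
t: 4.55
position: [0.4861, 0.1122, 0.0526]
orientation: [179.9, 0.1, 87.6]
ft_force: [2.0, -4.3, -0.9]
finger_gap: -0.0004
grip_force: 2.1
```

Call:
servo_tool(
  commands="0.0045 0.0015 0 -0.1 0; 0.0045 0.0015 0 -0.1 0; 0.0045 0.0015 0 -0.1 0; 0.0045 0.0015 0 -0.1 0; 0.0045 0.0015 0 -0.1 0; 0.0045 0.0015 0 -0.1 0; 0 0 0 0 0",
)

```text
t: 5.25
position: [0.489, 0.1407, 0.0527]
orientation: [180.0, 0.1, 121.7]
ft_force: [1.5, -1.7, 0.6]
finger_gap: -0.0001
grip_force: 1.7
```

```bash
python3 -c "
from h import *
rel()
p,d=imaging.camera('side')
u=[294,201]
c=p[u[1]-60:u[1]+45,u[0]-70:u[0]+70,::-1];cv2.imwrite('pics/s2.png',cv2.resize(c,(800,600),interpolation=2))
p,d=imaging.camera('top');cv2.imwrite('pics/t2.png',cv2.resize(p[165:262,180:330,::-1],(750,485),interpolation=2))"
```

```text
t 5.25 tcp rel axis in tool frame -0.0171 0.0439 yaw [1.800e+02 1.000e-01 1.217e+02] z 0.0527 F [ 1.5 -1.7  0.6]
```

View pics/s2.png

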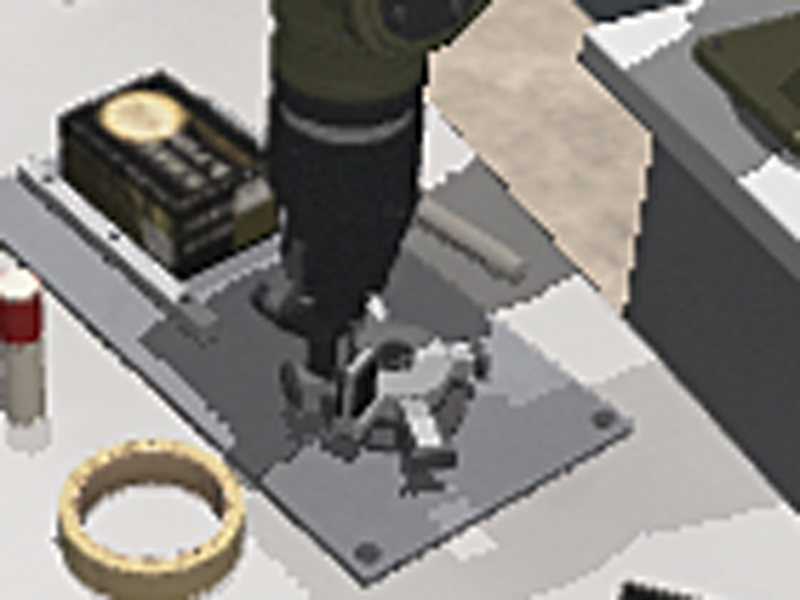

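The fingers are behind the tab, and it still has about 27° to go. I'll push 0.44 rad in smaller steps, back off, lift and measure.

Call:
servo_tool(
  commands="0.0045 0.0015 0 -0.1 0; 0.0045 0.0015 0 -0.1 0; 0.0045 0.0015 0 -0.1 0; 0.0031 0.0011 0 -0.07 0; 0.0018 0.0007 0 -0.04 0; 0.0009 0.0003 0 -0.02 0; 0 0 0 0 0; 0 0 0 0 0",
)

```text
t: 6.15
position: [0.4811, 0.1595, 0.0526]
orientation: [180.0, 0.0, 146.3]
ft_force: [1.1, -4.4, 0.3]
finger_gap: -0.0002
grip_force: 1.8
```

```bash
python3 -c "
from h import *
rel()"
```

```text
t 6.15 tcp rel axis in tool frame -0.0167 0.044 yaw [180.    0.  146.3] z 0.0526 F [ 1.1 -4.4  0.3]
```

Call:
servo_tool(
  commands="-0.01 0 0 0 0; -0.02 0 0 0 0; 0 0 -0.05 0 0; 0 0 -0.05 0 0; -0.03 0.03 -0.02 0 0; -0.04 0.04 0 0 0; -0.04 0.04 0 0 0; 0 0 0 0 0",
)

```text
t: 6.95
position: [0.6503, 0.1708, 0.1693]
orientation: [-180.0, -0.1, 146.2]
ft_force: [-1.9, -0.6, -0.8]
finger_gap: -0.0
grip_force: 0.0
```

```bash
python3 -c "
from h import *
rel()
p,d=imaging.camera('top');np.savez('top3.npz',p=p,d=d)
cv2.imwrite('pics/t3.png',cv2.resize(p[165:262,180:330,::-1],(750,485),interpolation=2))"
```

```text
t 6.95 tcp rel axis in tool frame -0.1511 0.1474 yaw [-1.800e+02 -1.000e-01  1.462e+02] z 0.1693 F [-1.9 -0.6 -0.8]
```

View pics/t3.png

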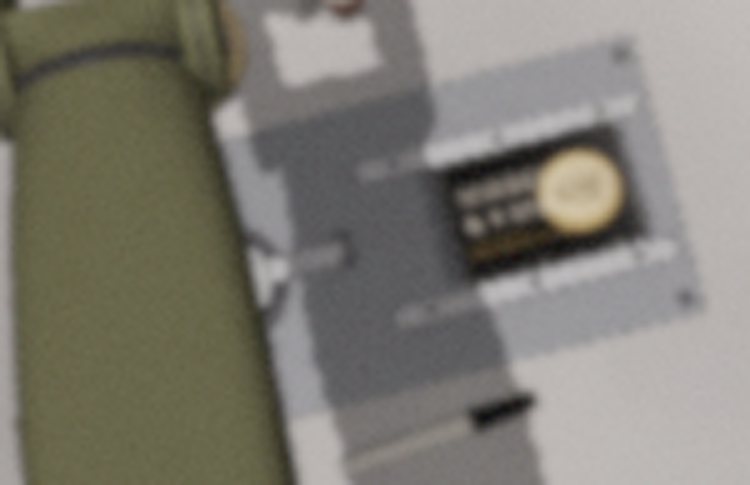

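The arm hides the hub, but the longest arm is visible pointing at the carton, with its end at (345,250). I'll move behind the carton, which clears the view, and measure there.

```bash
python3 -c "
from h import *
w=toworld(-.212,0);print(w);togo([*w,.16],103.33)
q=ray('top',[[560*.64,268*.64]],.058);print('orange',q)
y=np.radians(103.33);d=w-telemetry.read_state()['position'][:2];print('shift in final frame',d@[np.cos(y),np.sin(y)],d@[np.sin(y),-np.cos(y)])"
```

```text
[ 0.51465503 -0.17141995]
t 7.0 P [0.6478 0.1705 0.1696] ori [-1.7990e+02 -1.7000e-01  1.4625e+02] F [-0.4 -0.9 -0.6] gap -0.0003
tool shift -0.0793 -0.3582 0.0096 turn 0.749
orange [[ 0.59260782 -0.30093051  0.058     ]]
shift in final frame -0.30200302261322337 -0.2083523765979509
```

Call:
servo_tool(
  commands="0 0 0 0.125 0.4; 0 0 0 0.125 0.4; 0 0 0 0.125 0.4; 0 0 0 0.125 0.4; 0 0 0 0.125 0.4; 0 0 0 0.125 0.4; -0.033 -0.023 0 0 0.4; -0.033 -0.023 0 0 0.4",
)

```text
t: 7.8
position: [0.615, 0.0956, 0.1724]
orientation: [-180.0, -0.0, 103.4]
ft_force: [-0.2, -0.6, 0.7]
finger_gap: 0.0339
grip_force: 0.0
```

Call:
servo_tool(
  commands="-0.033 -0.023 0 0 0.4; -0.033 -0.023 0 0 0.4; -0.033 -0.023 0 0 0.4; -0.033 -0.023 0 0 0.4; -0.033 -0.023 0 0 0.4; -0.033 -0.023 0 0 0.4; -0.033 -0.023 0 0 0.4; 0 0 0 0 0.4",
)

```text
t: 8.6
position: [0.5105, -0.1693, 0.1727]
orientation: [-180.0, 0.0, 103.0]
ft_force: [0.3, 0.8, 0.1]
finger_gap: 0.0342
grip_force: 0.0
```

```bash
python3 -c "
from h import *
w=toworld(-.212,0);togo([*w,.04],103.33)
p,d=imaging.camera('top')
cv2.imwrite('pics/t4.png',cv2.resize(p[165:262,180:330,::-1],(750,485),interpolation=2))
np.savez('top4.npz',p=p)
m,a,th,X=arms(p)
s=(m&(a>.034)).astype(np.uint8);n,l,st,ce=cv2.connectedComponentsWithStats(s)
for k in range(1,n):
    if st[k,4]>8:
        q=l==k;print(st[k,4],'th',np.degrees(np.arctan2(X[q][:,1].mean(),X[q][:,0].mean()-.1)),'rmax',a[q].max(),ce[k])
"
```

```text
t 8.6 P [ 0.5105 -0.1693  0.1727] ori [-1.8000e+02  4.0000e-02  1.0303e+02] F [0.3 0.8 0.1] gap 0.0342
tool shift -0.003 0.0035 0.1327 turn -0.005
17 th -87.26613768575524 rmax 0.09496483291378713 [216.41176471 194.29411765]
24 th -87.00034249068806 rmax 0.0534281078948073 [220.75 208.75]
64 th -1.6551500818774023 rmax 0.0949914912348985 [197.96875  227.609375]
58 th -177.8649698974221 rmax 0.07595819972927517 [241.13793103 216.51724138]
46 th 0.6701896619919883 rmax 0.06599286441707208 [209.89130435 225.5       ]
9 th 89.62857633973613 rmax 0.041084136027393775 [227.44444444 232.66666667]
11 th 88.45239476398905 rmax 0.09468825244005205 [230.90909091 249.18181818]
```

View pics/t4.png

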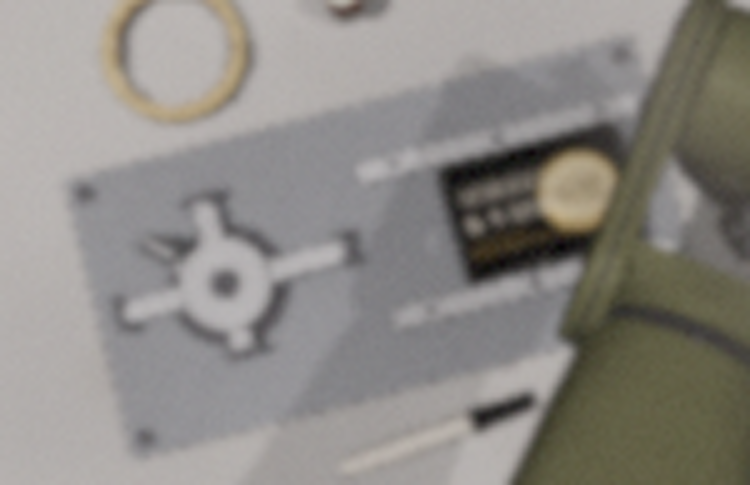

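The four arms now line up closely with the lane: the long end is at (350,247) and the opposite end at (122,310). I'll refine the angle with arm centre lines, checking the lane direction from the fences.

```bash
cat > ang.py <<'E'
from h import *
def ridge(n,p,z,pts,c,hw=.011):
    # pts: jig (x,y) along line, c: unit cross dir; returns offset centroids
    g=p.astype(np.float32).mean(2);s=np.arange(-hw,hw+1e-6,.0005);out=[]
    for q in pts:
        w=np.array([toworld(*(q+k*c)) for k in s]);u=proj(n,np.c_[w,np.full(len(s),z)]).astype(np.float32)
        v=cv2.remap(g,u[:,0].copy(),u[:,1].copy(),cv2.INTER_LINEAR).ravel()
        t=np.clip(v-(v.min()+.6*(v.max()-v.min())),0,None);out.append((t*s).sum()/t.sum())
    return np.array(out)
def run(n,p):
    ax=np.array([.1,0.])
    for dg,r0,r1 in((180,.036,.072),(0,.036,.062),(-90,.036,.05),(90,.034,.04)):
        t=np.radians(dg);u=np.array([np.cos(t),np.sin(t)]);c=np.array([-u[1],u[0]])
        r=np.arange(r0,r1,.002);o=ridge(n,p,.04,ax+r[:,None]*u,c);k=np.polyfit(r,o,1)
        print(n,dg,"slope deg",np.degrees(k[0]).round(2),"dir deg",np.degrees(np.mean(o/r)).round(2),"mean off mm",(o.mean()*1e3).round(2))
if __name__=="__main__":
    p=np.load("top4.npz")["p"];run("top",p)
    p0=np.load("top0.npz")["p"]
    for y in(.049,-.049):
        x=np.arange(-.17,-.015,.004);o=ridge("top",p0,.022,np.c_[x,0*x+y],np.array([0,1.]));k=np.polyfit(x,o,1);print("fence",y,"deg",np.degrees(k[0]),"off",o.mean())
    s,_=imaging.camera("side");run("side",s);np.savez("side4.npz",p=s)
E
python3 ang.py
```

```text
top 180 slope deg 1.42 dir deg 2.15 mean off mm 1.97
top 0 slope deg 0.71 dir deg 1.06 mean off mm 0.88
top -90 slope deg 3.81 dir deg 2.81 mean off mm 2.12
top 90 slope deg -4.24 dir deg 0.62 mean off mm 0.39
fence 0.049 deg -0.2163340944113634 off 0.0011243152567635133
fence -0.049 deg 1.1078193563764376 off -0.0016622438923620773
side 180 slope deg 2.1 dir deg 5.35 mean off mm 4.84
side 0 slope deg 4.3 dir deg -2.17 mean off mm -1.68
side -90 slope deg 5.03 dir deg 0.24 mean off mm 0.22
side 90 slope deg -1.41 dir deg 5.33 mean off mm 3.34
```

The turret is set to within about 1.2°, so I'll leave it there. Now I'll descend behind the carton and push.

Call:
servo_tool(
  commands="-0.003 0.003 0.045 0 0.4; 0 0 0.045 0 0.4; 0 0 0.045 0 0.4; 0 0 0.003 0 0.4; 0 0 0 0 0.4; 0.01 0 0 0 0.4; 0.01 0 0 0 0.4; 0 0 0 0 0.4",
)

```text
t: 9.5
position: [0.5125, -0.1476, 0.0365]
orientation: [179.8, 0.1, 103.4]
ft_force: [-0.7, 0.0, 0.1]
finger_gap: 0.0342
grip_force: 0.0
```

```bash
python3 -c "
from h import *
w=toworld(-.113,0);togo([*w,.035],103.33)"
```

```text
t 9.5 P [ 0.5125 -0.1476  0.0365] ori [1.7984e+02 1.0000e-01 1.0344e+02] F [-0.7  0.   0.1] gap 0.0342
tool shift 0.0753 -0.0033 0.0015 turn 0.002
```

Call:
servo_tool(
  commands="0.004 -0.003 0 0 0.4; 0.006 0 0 0 0.4; 0.008 0 0 0 0.4; 0.008 0 0 0 0.4; 0.008 0 0 0 0.4; 0.008 0 0 0 0.4; 0.008 0 0 0 0.4; 0.006 0 0 0 0.4",
)

```text
t: 10.3
position: [0.4955, -0.094, 0.0343]
orientation: [-180.0, -0.0, 103.4]
ft_force: [0.9, -0.4, 1.3]
finger_gap: 0.0344
grip_force: 0.9
```

Call:
servo_tool(
  commands="0.004 0 0 0 0.4; 0.003 0 0 0 0.4; 0.002 0 0 0 0.4; 0 0 0 0 0.4; 0.001 0 0 0 0.4; 0.001 0 0 0 0.4; 0 0 0 0 0.4",
)

```text
t: 11.0
position: [0.4929, -0.0839, 0.0341]
orientation: [-180.0, -0.0, 103.3]
ft_force: [-1.0, -0.3, 1.0]
finger_gap: 0.034
grip_force: 0.1
```

```bash
python3 -c "
from h import *
w=toworld(-.113,0);togo([*w,.035],103.33)"
```

```text
t 11.0 P [ 0.4929 -0.0839  0.0341] ori [-1.7997e+02 -3.0000e-02  1.0334e+02] F [-1.  -0.3  1. ] gap 0.034
tool shift 0.0088 0.001 -0.0009 turn 0.0
```

Call:
servo_tool(
  commands="0.002 0 0 0 0.4; 0.002 0 0 0 0.4; 0.002 0 0 0 0.4; 0.001 0 0 0 0.4; 0 0 0 0 0.4",
)

```text
t: 11.5
position: [0.4915, -0.077, 0.0343]
orientation: [-180.0, -0.0, 103.4]
ft_force: [0.5, -0.0, 0.4]
finger_gap: 0.0342
grip_force: 0.0
```

Call:
servo_tool(
  commands="0.001 0 0 0 0.4; 0 0 0 0 0.4",
)

```text
t: 11.7
position: [0.4916, -0.0767, 0.0346]
orientation: [180.0, 0.1, 103.4]
ft_force: [0.2, -2.7, -0.4]
finger_gap: 0.0341
grip_force: 1.4
```

Call:
servo_tool(
  commands="0.001 0 0 0 0.4; 0 0 0 0 0.4",
)

```text
t: 11.9
position: [0.4917, -0.0765, 0.0349]
orientation: [179.9, 0.2, 103.4]
ft_force: [-0.2, -6.2, -0.2]
finger_gap: 0.0341
grip_force: 3.1
```

The force has risen to 6 N and the motion has stopped, so the carton is against the arm. I'll back straight off, lift clear and check.

Call:
servo_tool(
  commands="-0.005 0 0 0 0.4; -0.02 0 0 0 0.4; -0.03 0 0 0 0.4; -0.02 0 -0.03 0 0.4; 0 0 -0.05 0 0.4; 0 0 -0.05 0 0.4; -0.03 0 0 0 0.4; -0.03 0 0 0 0.4",
)

```text
t: 12.7
position: [0.5238, -0.2073, 0.1674]
orientation: [179.7, 0.1, 103.4]
ft_force: [-0.3, -0.3, -0.3]
finger_gap: 0.0346
grip_force: 0.0
```

```bash
python3 - <<'E'
from ang import *
rel()
p,d=imaging.camera('top');run("top",p)
s,_=imaging.camera('side')
dark=(p.mean(2)<85);q=tojig(ray("top",np.argwhere(dark)[:,::-1],.066));q=q[(abs(q[:,1])<.045)&(q[:,0]>-.12)&(q[:,0]<.03)]
print("carton x",np.percentile(q[:,0],[1,99]),"y",np.percentile(q[:,1],[1,99]))
a=cv2.resize(p[165:262,180:330,::-1],(750,485),interpolation=2);cv2.imwrite("pics/t5.png",a)
cv2.imwrite("pics/s5.png",cv2.resize(s[110:260,200:400,::-1],(800,600),interpolation=2))
E
```

```text
t 12.7 tcp rel axis in tool frame -0.349 0.0001 yaw [1.797e+02 1.000e-01 1.034e+02] z 0.1674 F [-0.3 -0.3 -0.3]
top 180 slope deg 1.46 dir deg 2.17 mean off mm 1.99
top 0 slope deg 0.75 dir deg 0.99 mean off mm 0.82
top -90 slope deg 3.31 dir deg 2.84 mean off mm 2.13
top 90 slope deg -4.33 dir deg 0.74 mean off mm 0.46
carton x [-0.10403919  0.01416093] y [-0.03659924  0.03894898]
```

View pics/t5.png

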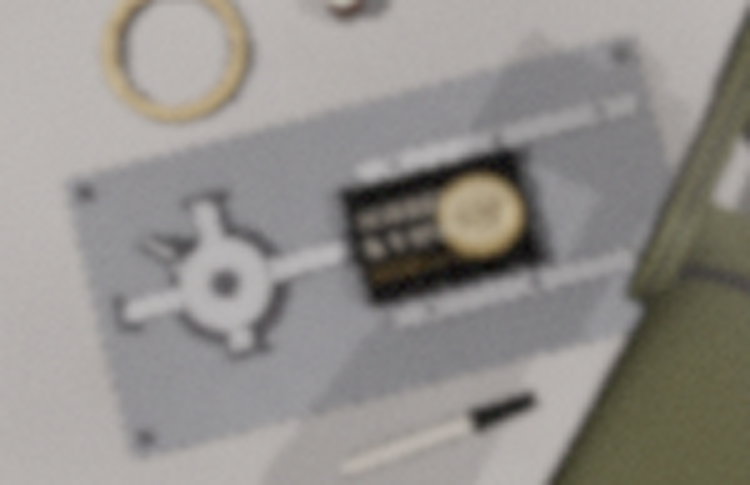

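View pics/s5.png

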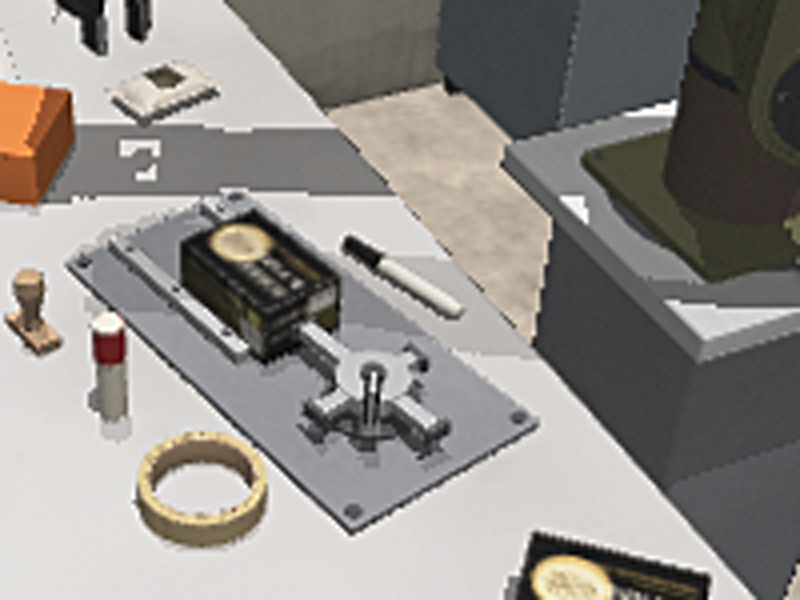

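Both views show the carton front at top (355,245) against the long arm's end. The turret hasn't moved, the bystanders are in place and the gripper is clear.

Call:
servo_tool(
  commands="0 0 0 0 0.4; 0 0 0 0 0.4; 0 0 0 0 0.4",
)

```text
t: 13.1
position: [0.5219, -0.2057, 0.1638]
orientation: [-180.0, -0.1, 103.4]
ft_force: [0.8, 0.3, 0.6]
finger_gap: 0.0344
grip_force: 0.0
```

```bash
python3 -c "
from rig import job
print(job.close_job())"
```

```text
the job is handed in; nothing more can be done
None
```

The job is handed in at 13.1 s: the longest stop arm points down the lane to within about 1–2°, the carton rests against its end, the bystanders in view stand as they were, and the arm finished clear.

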